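# Refit the sieve plate in the suction hood

### The arm

A 6-joint arm with a two-finger parallel gripper is mounted at the origin on a cart in front of the work surface, level with it; the furniture and walls round the work are solid. World frame = base frame: x ahead of the robot, y to its left, z up, the work surface at z = 0. Lengths are in m, angles in rad, forces in N, time in s.
With the tool pointing down it reaches from about 0.275 to 0.725 m from the base axis. Payload 15.9 kg.
Tool frame: the origin (TCP) lies between the finger pads; the fingertips stand 22 mm ahead of it and the grasp point (between the pads) lies 3 mm ahead of it; z points along the fingers, y is the line along which they close (so a half turn about z gives the same grasp; the last joint's range is limited). The gripper opens to 85 mm and grips with 20 to 120 N. Pads are 22 mm wide; open, the fingers measure 114 mm over their backs; the gripper's body (76 mm by 85 mm) begins 54 mm behind the grasp point. The pads swing forward as they close: fully open they stand 13 mm farther back than shut.
Start: joints at [1.273, 0.213, -0.034, 1.323, 0, 1.571], TCP at [0.147, 0.478, 0.227] pointing down, gripper open.
Joint ranges: [-2.98, 2.98], [-0.74, 1.72], [-1.14, 1.35], [-2.1, 2.04], [-1.57, 1.44], [-3.14, 3.14]. Speed limits (rad/s): [1.89, 1.89, 2.39, 2.57, 3.14, 3.14].

### API

Orientations are given as a unit quaternion [x, y, z, w].
In Python, from station import status, vision, close_job gives the robot as it stands.
- The arm moves only by the shell command python3 -m handwheel 'ROWS' [FORCE]. ROWS is JSON, a list of rows, each a list of 3 entries, a list of its own where there are three numbers: the shift along the tool's x, y, z in m, then the turn, a rotation vector about the tool's x, y, z in degrees, then the finger opening in m, from 0 to 0.0854. A call has 1 to 8 rows; each row is the pose to reach, as a shift and turn from the pose commanded when the call began, along the tool's axes at that moment; what a row does not reach only later rows make up. A row lasts 1/10 s, in which the tool goes at most 50 mm and 8.59 degrees, less where a joint would pass 70% of its speed; a pose out of reach is approached as far as the arm can. A call with a gripper value outside its range is refused whole. The fingers move at their own pace and stop on an object; FORCE is the grip in N (left out, the last holds). Time passes only in rows, so rows that repeat a pose let the fingers close. It gives the time, the measured TCP pose, the force, the opening and the grip force at its end, in the units of the state.
- status.get_state(): the state, without advancing time (a new reading comes with each control period).
- vision.grab_frame(name): name is "side" or "top" or "wrist"; returns the picture (400x640x3 uint8, red, green, blue); there is no depth.
- vision.calibration(name): a dict with "fovy" (degrees; the focal length in pixels is half the picture's height over the tangent of half this angle, whatever the lens; pixels are square), "cx", "cy" (the principal point, pixels), "rvec" (rotation vector, rad) and "tvec" (3), from world to camera coordinates, as OpenCV has them. Camera axes: x right, y down, z forward; pixel columns grow to the right and rows downward; lengths in m; the calibration is good to about 2 mm. The wrist camera is an equidistant fisheye: a pixel r from the principal point sees the ray r / f radians off the axis. A picture is of the moment at which its call begins: read the wrist's pose just before it. calibration takes no time and is no camera call; for the wrist camera it gives the pose at the moment of the call.
- close_job(): hands the job in; it is judged then, once.
The state is a dict: "time_s": time; "qpos": joint angles; "qd": joint speeds; "joint_torque": joint torques, N m; "tool_pos": TCP position; "ee_rot": TCP orientation; "contact_force": force on the tool from outside, world axes, zero at the start; "torque": the same for the moment, N m; "gripper_width": finger opening in m; "grasp_force": force on a finger pad.
Only numpy, scipy, OpenCV 4.12 (cv2) and the standard library are available. Lean on these libraries where they do the work, as an engineer would, in place of code of your own. Each camera call takes 0.05 s, during which the arm holds its last target. There are 200 camera calls.

### The job

Take the sieve plate out of the rinsing tank by its upright grip tab, turning it in line with the slot in the guard lid so that it can be lifted out, and slide its two ears down between the spring clips in the posts of the suction hood until it stands fully home and square on the sill. Let go of it, and do not knock the two carved teeth about.

Things in the scene. Friction and masses are not known exactly. Their poses are not given: they have to be found in the camera images.
- sieve_plate: Loose upright steel sieve plate, 80-130 g, alike front and back. Origin: centre of its underside; x thickness, y width, z up. Frame 10 mm thick, 56 wide, z 0-50, with dark slits; two ears 6 mm thick reach y = +-38, z 14-34; neck 10 x 12 mm, z 50-70; then the grip tab. Starts standing on the tank floor, 4 mm above the bench, turned 50-90 degrees away from the slot (either sense).
- plate_tab (a point): Centre of the plate's flat grip tab, 88 mm above its underside; tab 10 mm thick (plate x), 24 mm wide (y), 36 mm high (z 70 to 106 mm of the plate), starting 4 mm above the tank's guard lid.
- tank: Fixed square aluminium rinsing tank, 112 mm square over its lid, 70 mm high; origin: centre of its underside on the bench, yaw varies. Inside 100 mm square, floor 4 mm up. The fixed steel guard lid (4 mm thick, z 66-70) has one straight slot, the plate's only way out. The standing plate can rise 12 mm before its frame meets the guard.
- tank_slot (a point): Centre of the guard lid's slot at the lid's top face, 70 mm above the bench; the slot is 86 mm long along this point's y and 16 mm wide along x.
- hood: Fixed grey suction hood, base 150 x 120 mm, 67 mm high, black duct at its rear (+x); origin on the bench midway between its two posts, yaw varies. Posts at y = +-30 to +-44.5 mm, 62 mm high plus flared lips to 67. Each has a vertical slot, open at the top and towards the other post, x = -3 to +6 mm, closed at y = +-40.5.
- hood_seat (a point): Where the centre of the plate's underside comes when home: on the sill between the posts, 10 mm above the bench; axes are the hood's, the plate's y along this y. A bowed spring clip on each slot's rear wall (bow 36 mm above the bench) presses the ear onto the front wall (x = -3). Clips resist with about 5 to 15 N in all: push the plate down; they then hold it.
- tooth_molar: Loose carved practice molar, 24 x 24 x 48 mm, standing on its block foot; origin at the centre of its underside. Bystander.
- tooth_canine: Loose carved practice canine, 24 x 24 x 58 mm, standing on its block foot; origin at the centre of its underside. Bystander.

How it is judged:
On the way:
1. the sieve plate is lifted clear out of the tank (z of sieve_plate in the frame of tank_slot above 0.004 m), for 0.1 s.
At the end, for the whole second after the job is handed in: The sieve plate stands home in the hood's slots, its underside within 2.5 mm of the sill, its centre within about 3 mm of the seat fore and aft and 4 mm sideways, in line with the posts within 0.08 rad, upright within 0.06 rad, released and at rest (z of sieve_plate in the frame of hood_seat between -0.003 and 0.0025 m and x of sieve_plate in the frame of hood_seat between -0.0025 and 0.0035 m and y of sieve_plate in the frame of hood_seat between -0.004 and 0.004 m and angle between the y axis of sieve_plate and the y axis of hood_seat, either way round below 0.08 rad and angle between sieve_plate's own z axis and vertical below 0.06 rad and linear speed of sieve_plate below 0.01 m/s); the robot touches nothing.
It fails at once if the molar is moved more than 25 mm or knocked over (distance of tooth_molar from where it was at the start of the episode above 0.025 m or angle between tooth_molar's own z axis and vertical above 0.6 rad).
It fails at once if the canine is moved more than 25 mm or knocked over (distance of tooth_canine from where it was at the start of the episode above 0.025 m or angle between tooth_canine's own z axis and vertical above 0.6 rad).
It also fails if it takes over 43 s, if anything falls off the work surface, if the arm or the gripper's body presses on something with over 40 N, if the wrist force passes 120 N, or if a joint passes its speed limit or range.

## Working session

There is one attempt and no reset: what is moved stays moved. The work goes in short steps, Python scripts to look and compute and a shell command to move; the robot and the scene stay as the last step left them, time stands still between calls to the robot, and variables do not carry over. Pictures are saved under pics/ and viewed, at most 10 in all, crops included, and the job is handed in when it is done.

```bash
mkdir -p pics
cat > h.py <<'E'
import numpy as np, cv2
from station import status, vision
from scipy.spatial.transform import Rotation as R
def cal(n):
    c=vision.calibration(n); c['R']=R.from_rotvec(c['rvec']).as_matrix(); c['t']=np.array(c['tvec']); c['f']=200/np.tan(np.radians(c['fovy'])/2); c['n']=n; return c
def ray(c,u,v):
    d=np.array([(u-c['cx'])/c['f'],(v-c['cy'])/c['f'],1.])
    if c['n']=='wrist':
        r=np.hypot(d[0],d[1]); d=np.array([d[0]/r*np.sin(r),d[1]/r*np.sin(r),np.cos(r)]) if r>1e-9 else d
    return -c['R'].T@c['t'], c['R'].T@d
def onz(c,u,v,z):
    o,d=ray(c,u,v); return o+d*(z-o[2])/d[2]
def proj(c,p):
    q=c['R']@np.array(p)+c['t']
    if c['n']=='wrist':
        r=np.hypot(q[0],q[1]); k=np.arctan2(r,q[2])/r; return c['cx']+c['f']*k*q[0],c['cy']+c['f']*k*q[1]
    return c['cx']+c['f']*q[0]/q[2],c['cy']+c['f']*q[1]/q[2]
def tri(*cuv):
    A=np.zeros((3,3));b=np.zeros(3);L=[]
    for c,u,v in cuv:
        o,d=ray(c,u,v);d=d/np.linalg.norm(d);P=np.eye(3)-np.outer(d,d);A+=P;b+=P@o;L.append((o,d))
    p=np.linalg.solve(A,b); return p,[np.linalg.norm((np.eye(3)-np.outer(d,d))@(p-o)) for o,d in L]
def grab(n,f):
    im=vision.grab_frame(n); cv2.imwrite('pics/'+f+'.png',cv2.cvtColor(im,cv2.COLOR_RGB2BGR)); return im
E
python3 - <<'E'
from h import *
for n in('side','top','wrist'):
    c=cal(n); print(n,c['f'],c['cx'],c['cy'],(-c['R'].T@c['t']).round(3),c['R'][2].round(2)); grab(n,n+'0')
s=status.get_state();print(s)
E
```

```text
side 415.5506855967119 319.52629142977895 198.47723751065442 [0.375 0.776 0.454] [ 0.14 -0.9  -0.41]
top 487.5910750876261 326.03130188148066 193.7635689750197 [0.347 0.031 1.033] [ 0.15 -0.02 -0.99]
wrist 309.70691628693146 316.42637791872863 193.03203835850292 [0.071 0.5   0.373] [ 0.3  -0.09 -0.95]
{'time_s': 0.15, 'qpos': array([ 1.27299223e+00,  2.13281053e-01, -3.48434969e-02,  1.32351280e+00,
       -8.23760148e-06,  1.57077666e+00]), 'qd': array([-0.0010013 , -0.00136093,  0.00201576,  0.00038257,  0.00012836,
        0.00051914]), 'joint_torque': array([-3.31330149e-03, -6.86407471e+01,  4.87243831e+01,  1.32663996e-02,
       -1.50614492e-04, -3.63542983e-05]), 'tool_pos': array([0.1466414 , 0.47775634, 0.22623926]), 'ee_rot': array([ 1.48342681e-01,  9.88935929e-01, -4.16469373e-04, -5.83148533e-05]), 'contact_force': array([0.36545881, 0.59937503, 0.09211929]), 'torque': array([-0.03482405, -0.01811537, -0.01445986]), 'grasp_force': 0.0, 'gripper_width': 0.08529790358319969}
```

View pics/top0.png

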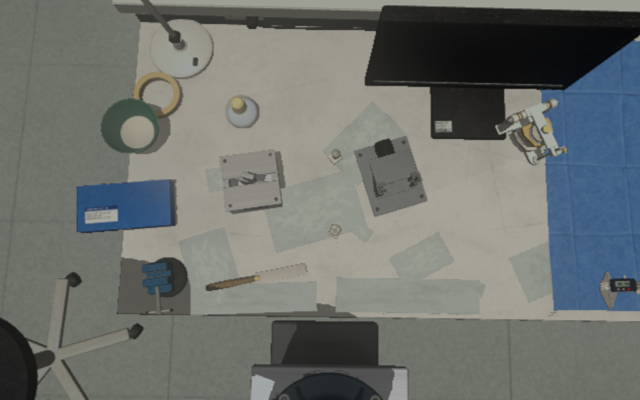

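View pics/side0.png

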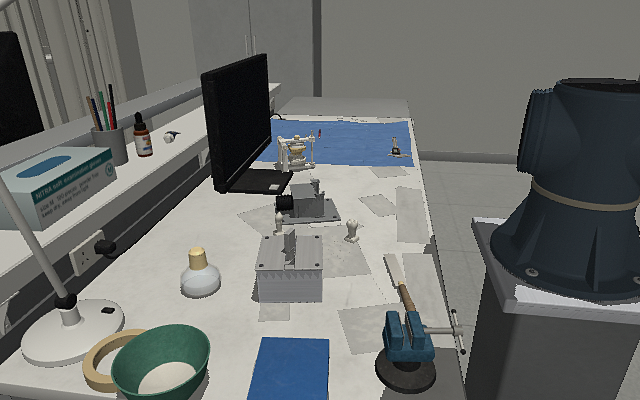

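The top view shows the tank at about (252,181), the hood at about (391,177), and teeth at about (335,155) and (334,230). In the side view the tank with its plate tab is at about (290,260), with the hood behind it. I'll look closer.

Run:
```python
import cv2,numpy as np
t=cv2.imread('pics/top0.png');s=cv2.imread('pics/side0.png')
a=cv2.resize(t[140:220,210:290],(400,400),interpolation=cv2.INTER_CUBIC)
b=cv2.resize(t[130:220,345:435],(400,400),interpolation=cv2.INTER_CUBIC)
cv2.imwrite('pics/c1.png',np.hstack([a,b]))
a=cv2.resize(s[160:310,240:370],None,fx=4,fy=4,interpolation=cv2.INTER_CUBIC);cv2.imwrite('pics/c2.png',a)
```

```text
(no output)
```

View pics/c1.png

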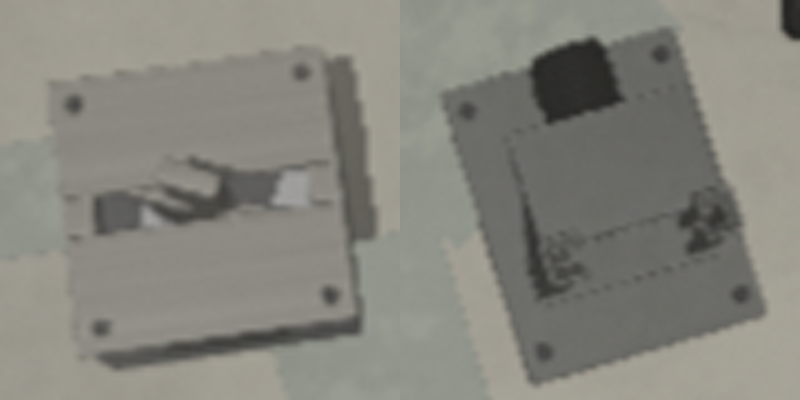

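View pics/c2.png

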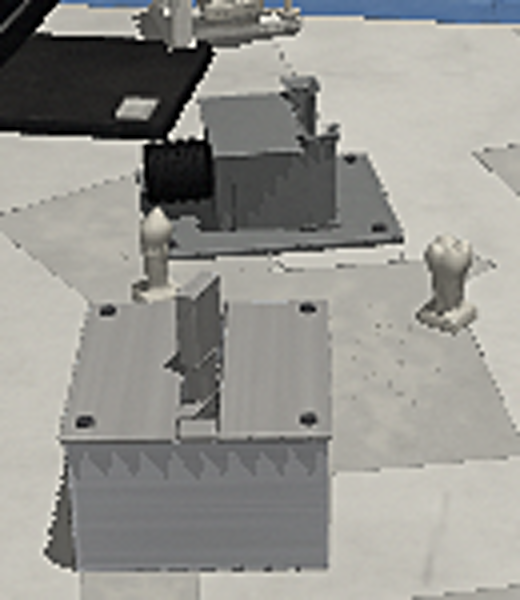

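View pics/wrist0.png

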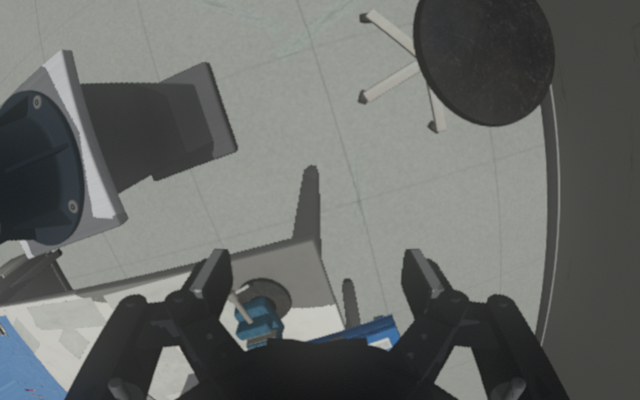

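The crops show the lid's slot running left-right at a slight tilt, its four screws, the tab turned well out of line with the slot, and the hood's posts at its lower (-x) side. The wrist camera faces back over the cart. I'll triangulate the screws next.

Run:
```python
from h import *
ct,cs=cal('top'),cal('side')
T=lambda x,y:((x+.5)/5-.5+210,(y+.5)/5-.5+140)
H=lambda x,y:((x+.5)*.225-.5+345,(y+.5)*.225-.5+130)
S=lambda x,y:((x+.5)/4-.5+240,(y+.5)/4-.5+160)
P=[]
for a,b in [((74,104),(85,422)),((302,72),(108,311)),((330,294),(308,308)),((101,328),(308,419))]:
    p,e=tri((ct,*T(*a)),(cs,*S(*b)));q=onz(ct,*T(*a),.07);P.append(q);print('tank',p.round(4),np.round(e,4),q.round(4))
P=np.array(P);print(P.mean(0),[np.linalg.norm(P[i]-P[i-1]).round(4) for i in range(4)],np.degrees(np.arctan2(*(P[0]-P[1]+P[3]-P[2])[[0,1]])))
P=[]
for a,b in [((144,352),(378,228)),((340,294),(350,160)),((67,110),(172,243)),((260,54),None)]:
    q=onz(ct,*H(*a),.01);P.append(q)
    if b: p,e=tri((ct,*H(*a)),(cs,*S(*b)));print('hood',p.round(4),np.round(e,4))
    print(q.round(4))
P=np.array(P);print(P.mean(0),np.linalg.norm(P[0]-P[1]),np.linalg.norm(P[0]-P[2]),np.degrees(np.arctan2(*(P[2]-P[0]+P[3]-P[1])[[1,0]])))
for p in [(160,160),(190,158),(220,185),(215,205)]: print('tab',onz(ct,*T(*p),.11).round(4))
for p in [(200,280),(220,275)]: print('s',S(*p))
for (u,v) in [(335,155),(334,230)]:print('tooth',onz(ct,u,v,.05).round(3))
```

```text
tank [0.5602 0.2196 0.0699] [0.0003 0.0003] [0.5599 0.2196 0.07  ]
tank [0.5754 0.1286 0.0695] [0.0003 0.0003] [0.575  0.1285 0.07  ]
tank [0.4844 0.1142 0.0704] [0.0002 0.0002] [0.4847 0.1143 0.07  ]
tank [0.4695 0.2045 0.07  ] [0.0002 0.0002] [0.4693 0.2045 0.07  ]
[0.52223426 0.16669929 0.07      ] [np.float64(0.0918), np.float64(0.0923), np.float64(0.0915), np.float64(0.0915)] -9.576188879202116
hood [ 0.4761 -0.096   0.0063] [0.0004 0.0004]
[ 0.4753 -0.0956  0.01  ]
hood [ 0.506  -0.1906  0.0057] [0.0002 0.0002]
[ 0.5051 -0.1897  0.01  ]
hood [ 0.5929 -0.0584  0.0074] [0.0004 0.0004]
[ 0.5926 -0.0581  0.01  ]
[ 0.6226 -0.1521  0.01  ]
[ 0.54889992 -0.12389129  0.01      ] 0.09874472876702381 0.1232152414558225 17.726721723254204
tab [0.5297 0.1777 0.11  ]
tab [0.5308 0.1663 0.11  ]
tab [0.5204 0.1543 0.11  ]
tab [0.5126 0.1559 0.11  ]
s (289.625, 229.625)
s (294.625, 228.375)
tooth [ 0.581 -0.004  0.05 ]
tooth [ 0.425 -0.004  0.05 ]
```

Tank lid is confirmed at z = 0.070 with centre (0.522, 0.167) and yaw 9.6°. The hood's yaw is about 17.7°. I'm moving the wrist camera over the tank.

```bash
python3 -m handwheel '[[[-0.428,-0.191,-0.03],[0,0,56],0.085],[[-0.428,-0.191,-0.03],[0,0,56],0.085],[[-0.428,-0.191,-0.03],[0,0,56],0.085],[[-0.428,-0.191,-0.03],[0,0,56],0.085],[[-0.428,-0.191,-0.03],[0,0,56],0.085],[[-0.428,-0.191,-0.03],[0,0,56],0.085],[[-0.428,-0.191,-0.03],[0,0,56],0.085],[[-0.428,-0.191,-0.03],[0,0,56],0.085]]'
```

```text
time_s: 0.95
tool_pos: [0.4486, 0.2137, 0.2523]
ee_rot: [0.597, 0.803, 0.0, -0.0]
contact_force: [0.9, 2.3, -0.5]
gripper_width: 0.0845
grasp_force: 0.0
```

```bash
python3 - <<'E'
from h import *
import pickle
vision.grab_frame('wrist')
c=cal('wrist'); im=grab('wrist','w1'); pickle.dump(c,open('w1.pkl','wb'))
print(proj(c,[.522,.167,.07]),status.get_state()['tool_pos'],abs(status.get_state()['qd']).max())
E
python3 -m handwheel '[[[-0.057,0.036,-0.02],[0,0,0],0.085],[[-0.057,0.036,-0.02],[0,0,0],0.085],[[-0.057,0.036,-0.02],[0,0,0],0.085],[[-0.057,0.036,-0.02],[0,0,0],0.085]]'
python3 - <<'E'
from h import *
import pickle
c=cal('wrist'); im=grab('wrist','w2'); pickle.dump(c,open('w2.pkl','wb'))
u,v=map(int,proj(c,[.522,.167,.07]));print(u,v, proj(c,[.54,-.12,.06]),status.get_state()['tool_pos'],abs(status.get_state()['qd']).max())
c1=pickle.load(open('w1.pkl','rb'));u1,v1=map(int,proj(c1,[.522,.167,.07]))
i1=cv2.imread('pics/w1.png');i2=cv2.imread('pics/w2.png')
def crop(i,u,v): 
    print('origin',u-65,v-80); return cv2.resize(cv2.copyMakeBorder(i,100,100,100,100,0)[v+20:v+180,u+35:u+165],None,fx=3,fy=3,interpolation=cv2.INTER_CUBIC)
cv2.imwrite('pics/c3.png',np.hstack([crop(i1,u1,v1),crop(i2,u,v)]))
E
```

```text
(np.float64(362.2210279284401), np.float64(217.67817033683843)) [0.45078967 0.21172362 0.25186682] 0.09238086545883632
time_s: 1.45
tool_pos: [0.4982, 0.1716, 0.2718]
ee_rot: [0.595, 0.803, -0.0, -0.0]
contact_force: [0.1, 0.3, -0.0]
gripper_width: 0.085
grasp_force: 0.0
334 172 (np.float64(288.2988808332039), np.float64(342.1494020096247)) [0.49787937 0.17195558 0.27175183] 0.011526296634129822
origin 297 137
origin 269 92
```

View pics/c3.png

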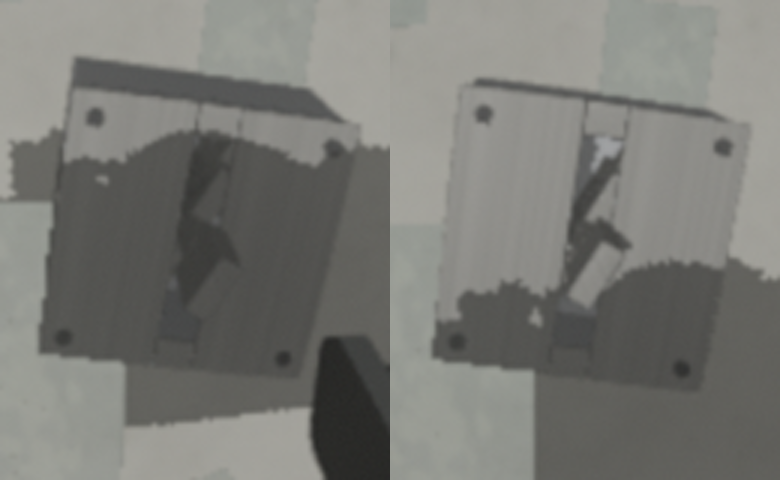

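Both wrist views show the tank. The tab's light top face has its corners at about (607,242), (628,255), (592,308), (570,295) in the right view.

Run:
```python
from h import *
import pickle
c1=pickle.load(open('w1.pkl','rb'));c2=pickle.load(open('w2.pkl','rb'))
A=lambda x,y:((x+.5)/3-.5+297,(y+.5)/3-.5+137)
B=lambda x,y:((x-390+.5)/3-.5+269,(y+.5)/3-.5+92)
P=[]
for n,a,b in [('t',(222,255),(607,242)),('t',(241,265),(628,255)),('t',(206,318),(592,308)),('t',(187,307),(570,295)),
  ('s',(95,117),(484,113)),('s',(334,149),(723,147)),('s',(283,358),(682,369)),('s',(63,337),(457,341))]:
    p,e=tri((c1,*A(*a)),(c2,*B(*b)));q=onz(c2,*B(*b),.11 if n=='t' else .07);P.append(q);print(n,p.round(4),np.round(e,4),q.round(4), onz(c1,*A(*a),.11 if n=='t' else .07).round(4))
P=np.array(P);t=P[:4]
print(t.mean(0),P[4:].mean(0),[np.linalg.norm(t[i]-t[i-1]).round(4) for i in range(4)])
d=t[0]-t[3]+t[1]-t[2];print('yaw of plate y -90:',np.degrees(np.arctan2(d[1],d[0]))-90)
```

```text
t [0.5244 0.1759 0.0994] [0.0003 0.0003] [0.523  0.1785 0.11  ] [0.5209 0.1796 0.11  ]
t [0.5338 0.1727 0.0954] [0.0003 0.0003] [0.5314 0.1763 0.11  ] [0.5287 0.1779 0.11  ]
t [0.5265 0.1519 0.1024] [0.0002 0.0002] [0.5254 0.1543 0.11  ] [0.5239 0.1552 0.11  ]
t [0.5172 0.1553 0.1053] [0.0001 0.0001] [0.5166 0.1566 0.11  ] [0.5159 0.1575 0.11  ]
s [0.4693 0.2038 0.07  ] [0.0002 0.0002] [0.4695 0.204  0.07  ] [0.4692 0.2037 0.07  ]
s [0.5595 0.219  0.0728] [0. 0.] [0.5602 0.2188 0.07  ] [0.5606 0.2184 0.07  ]
s [0.5757 0.1275 0.0687] [0.0001 0.0001] [0.5754 0.1281 0.07  ] [0.575  0.1281 0.07  ]
s [0.4842 0.1133 0.0702] [0.0001 0.0001] [0.4843 0.1133 0.07  ] [0.4842 0.1131 0.07  ]
[0.52409029 0.16643766 0.11      ] [0.52234509 0.16603222 0.07      ] [np.float64(0.0228), np.float64(0.0087), np.float64(0.0228), np.float64(0.0091)]
yaw of plate y -90: -15.785748624395737
```

The tab reads 25° off the slot, which conflicts with the stated 50-90°. I'll look closer, with the camera straight above.

```bash
python3 -m handwheel '[[[-0.09,0.02,0.1],[0,0,0],0.085],[[-0.09,0.02,0.1],[0,0,0],0.085],[[-0.09,0.02,0.1],[0,0,0],0.085],[[-0.09,0.02,0.1],[0,0,0],0.085],[[-0.09,0.02,0.1],[0,0,0],0.085]]'
python3 - <<'E'
from h import *
import pickle
c=cal('wrist'); im=grab('wrist','w3'); pickle.dump(c,open('w3.pkl','wb'))
u,v=map(int,proj(c,[.522,.167,.07]));print(u,v,-c['R'].T@c['t'])
i=cv2.imread('pics/w3.png')
u0,v0=max(u-75,0),max(v-75,0);print(u0,v0)
k=cv2.resize(i[v0:v0+150,u0:u0+150],None,fx=4,fy=4,interpolation=cv2.INTER_CUBIC);k=np.clip(k.astype(float)*1.7,0,255).astype(np.uint8)
cv2.imwrite('pics/c4.png',k)
E
```

```text
time_s: 2.0
tool_pos: [0.543, 0.0918, 0.1719]
ee_rot: [0.595, 0.804, -0.0, -0.001]
contact_force: [1.0, 0.9, -0.0]
gripper_width: 0.0852
grasp_force: 0.0
318 95 [0.52057194 0.16699917 0.31887312]
243 20
```

View pics/c4.png

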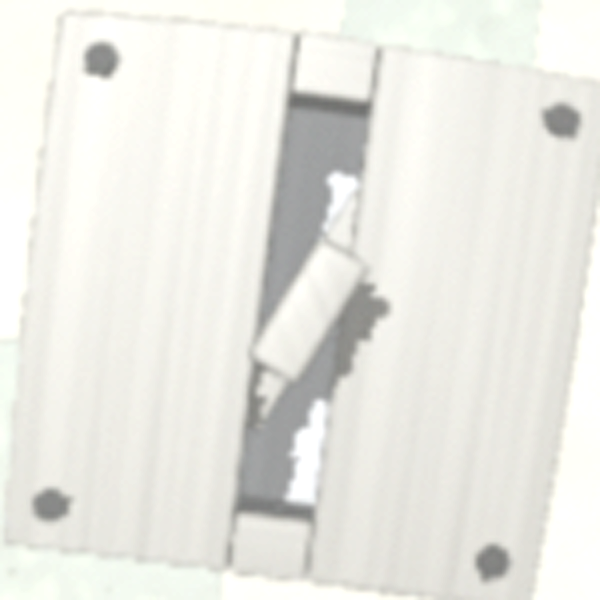

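The tab's top face is clear: corners at about (325,240), (366,268), (294,384), (252,355), with the frame continuing along the same line below.

Run:
```python
from h import *
import pickle
c3=pickle.load(open('w3.pkl','rb'));c2=pickle.load(open('w2.pkl','rb'));ct=cal('top')
A=lambda x,y:((x+.5)/4-.5+243,(y+.5)/4-.5+20)
B=lambda x,y:((x-390+.5)/3-.5+269,(y+.5)/3-.5+92)
t=[]
for a,b in [((325,240),(607,242)),((366,268),(628,255)),((294,384),(592,308)),((252,355),(570,295))]:
    p,e=tri((c3,*A(*a)),(c2,*B(*b)));q=onz(c3,*A(*a),.11);t.append(q);print(p.round(4),np.round(e,4),q.round(4))
t=np.array(t);d=t[0]-t[3]+t[1]-t[2]
print(t.mean(0),[np.linalg.norm(t[i]-t[i-1]).round(4) for i in range(4)],np.degrees(np.arctan2(d[1],d[0]))-90)
s=np.array([onz(c3,*A(*a),.07) for a in [(100,60),(562,120),(492,562),(50,505)]]);d=s[0]-s[3]+s[1]-s[2]
print(s.round(4),s.mean(0),np.degrees(np.arctan2(d[1],d[0]))-90)
m=[onz(c3,*A(*a),.07) for a in [(298,36),(378,48),(312,574),(231,565)]];print(np.round(m,4),np.mean(m,0))
```

```text
[0.5226 0.1783 0.11  ] [0.0004 0.0004] [0.5222 0.1781 0.11  ]
[0.5307 0.176  0.1101] [0.0007 0.0007] [0.5301 0.1757 0.11  ]
[0.525  0.1537 0.109 ] [0.0007 0.0007] [0.5244 0.1534 0.11  ]
[0.5165 0.1562 0.1089] [0.0003 0.0003] [0.5163 0.1561 0.11  ]
[0.52323435 0.16580788 0.11      ] [np.float64(0.0229), np.float64(0.0082), np.float64(0.023), np.float64(0.0086)] -14.696948280084769
[[0.469  0.2035 0.07  ]
 [0.5601 0.219  0.07  ]
 [0.5748 0.128  0.07  ]
 [0.4842 0.1131 0.07  ]] [0.52202652 0.16588181 0.07      ] 9.367397346495224
[[0.5053 0.2187 0.07  ]
 [0.521  0.221  0.07  ]
 [0.54   0.1145 0.07  ]
 [0.5235 0.1115 0.07  ]] [0.52245922 0.16642143 0.07      ]
```

The tab top is confirmed at z = 0.110 with centre (0.5232, 0.1658) and yaw -14.7°, against the slot at (0.522, 0.166) and 9.4°. That puts it 24° off, whatever the text says. Going to grasp: hover first, check, then descend.

```bash
python3 -m handwheel '[[[0.0766,0.0027,0],[0,0,31.7],0.06],[[0.0766,0.0027,0],[0,0,31.7],0.06],[[0.0766,0.0027,0],[0,0,31.7],0.06],[[0.0766,0.0027,0],[0,0,31.7],0.06],[[0.0766,0.0027,0.03],[0,0,31.7],0.06],[[0.0766,0.0027,0.03],[0,0,31.7],0.06],[[0.0766,0.0027,0.03],[0,0,31.7],0.06]]' 40
```

```text
time_s: 2.75
tool_pos: [0.5237, 0.1661, 0.1433]
ee_rot: [0.792, 0.611, 0.0, -0.0]
contact_force: [-0.3, 0.7, -0.1]
gripper_width: 0.06
grasp_force: 0.0
```

```bash
python3 -m handwheel '[[[0,0,0.03],[0,0,0],0.04],[[0,0,0.046],[0,0,0],0.03],[[0,0,0.046],[0,0,0],0.03],[[0,0,0.046],[0,0,0],0],[[0,0,0.046],[0,0,0],0],[[0,0,0.046],[0,0,0],0],[[0,0,0.046],[0,0,0],0],[[0,0,0.046],[0,0,0],0]]' 40
python3 - <<'E'
from h import *
s=status.get_state();print(s['tool_pos'],s['contact_force'],s['torque'],s['gripper_width'],s['grasp_force'])
E
```

```text
time_s: 3.55
tool_pos: [0.525, 0.1656, 0.098]
ee_rot: [0.792, 0.61, 0.001, 0.0]
contact_force: [-2.2, -0.4, 9.0]
gripper_width: 0.0085
grasp_force: 41.3
[0.52496372 0.16563042 0.09796756] [-2.17347668 -0.41891164  9.01241476] [-0.0190029  0.6495738 -0.0467957] 0.008474990406118956 41.32746223825961
```

```bash
python3 -m handwheel '[[[0,0,-0.006],[0,0,0],0],[[0,0,-0.006],[0,0,0],0],[[0,0,-0.006],[0,0,0],0]]' 60
python3 - <<'E'
from h import *
import pickle
s=status.get_state();print(s['tool_pos'],s['contact_force'],s['torque'],s['gripper_width'],s['grasp_force'])
c=cal('wrist'); im=grab('wrist','w4')
u,v=map(int,proj(c,[.522,.167,.07]));print(u,v)
u0,v0=max(u-85,0),max(v-85,0);i=cv2.imread('pics/w4.png')
k=cv2.resize(i[v0:v0+170,u0:u0+170],None,fx=3,fy=3,interpolation=cv2.INTER_CUBIC);k=np.clip(k.astype(float)*1.7,0,255).astype(np.uint8)
grab('side','s4');j=cv2.imread('pics/s4.png')[190:310,250:345];j=cv2.resize(j,(404,510),interpolation=cv2.INTER_CUBIC)
cv2.imwrite('pics/c5.png',np.hstack([cv2.resize(k,(390,510)),j]))
E
```

```text
time_s: 3.85
tool_pos: [0.5244, 0.1654, 0.1027]
ee_rot: [0.792, 0.61, 0.0, 0.0]
contact_force: [0.5, 0.2, -0.0]
gripper_width: 0.0071
grasp_force: 60.7
[0.52444255 0.16537462 0.10273097] [ 0.51706517  0.21981214 -0.04466623] [-0.00077183  0.07188356 -0.04998366] 0.007125393925837872 60.69639706984162
310 221
```

View pics/c5.png

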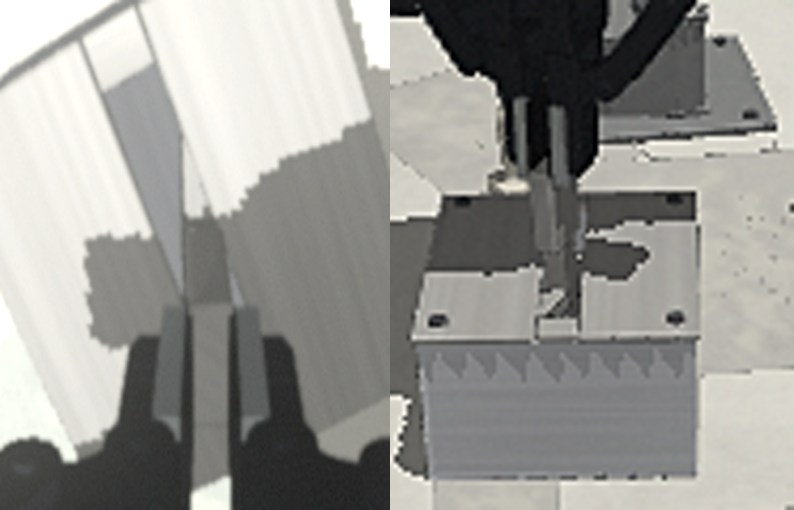

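The tab is held squarely between the pads and the plate is off the floor. Next I turn it in line with the slot and centre it.

```bash
python3 -m handwheel '[[[0,-0.0023,0],[0,0,-8],0],[[0,-0.0023,0],[0,0,-16],0],[[0,-0.0023,0],[0,0,-24.1],0],[[0,-0.0023,0],[0,0,-24.1],0],[[0,-0.0023,0],[0,0,-24.1],0]]' 60
python3 - <<'E'
from h import *
s=status.get_state();print(s['tool_pos'],s['contact_force'],s['torque'])
c=cal('wrist'); im=grab('wrist','w5')
u,v=map(int,proj(c,[.522,.167,.07]));print(u,v)
u0,v0=max(u-85,0),max(v-85,0);i=cv2.imread('pics/w5.png')
k=cv2.resize(i[v0:v0+170,u0:u0+170],None,fx=3,fy=3,interpolation=cv2.INTER_CUBIC);k=np.clip(k.astype(float)*1.7,0,255).astype(np.uint8)
cv2.imwrite('pics/c6.png',k)
E
```

```text
time_s: 4.45
tool_pos: [0.5219, 0.1658, 0.1021]
ee_rot: [0.649, 0.761, -0.0, -0.0]
contact_force: [0.2, 0.7, -0.2]
gripper_width: 0.0076
grasp_force: 60.7
[0.52192417 0.16583003 0.10209619] [ 0.21825031  0.71009362 -0.21043875] [-0.01492338 -0.02096828 -0.00433029]
315 221
```

View pics/c6.png

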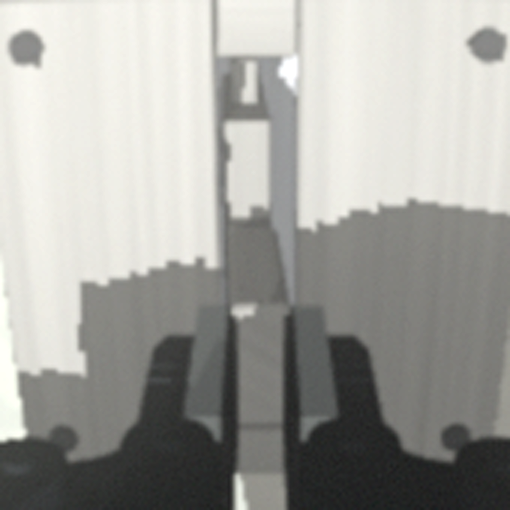

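The plate now lies along the slot, but its frame sits slightly left (frame 228-272, slot 218-297). I'll check for tilt.

Run:
```python
from h import *
c=cal('wrist');u0,v0=230,136
s=status.get_state();Rt=R.from_quat(s['ee_rot']).as_matrix()
A=lambda x,y:((x+.5)/3-.5+u0,(y+.5)/3-.5+v0)
for n,z,pts in [('slot',.07,[(218,57),(297,57),(217,215),(299,215)]),('frame',.059,[(226,118),(271,120),(229,215),(270,215)]),('ear',.043,[(240,62),(258,62),(242,102),(257,102)]),('tab',.115,[(238,317),(289,317),(238,425),(285,425)])]:
    print(n,[(1000*(Rt.T@(onz(c,*A(*p),z)-s['tool_pos']))).round(1)[:2].tolist() for p in pts])
```

```text
slot [[43.5, -7.6], [43.4, 7.8], [10.4, -8.3], [10.4, 8.6]]
frame [[28.1, -6.6], [27.7, 2.9], [6.2, -6.2], [6.2, 2.8]]
ear [[37.0, -3.9], [37.0, 0.1], [27.7, -3.5], [27.7, -0.1]]
tab [[9.9, -3.0], [9.9, 5.2], [-11.1, -3.2], [-11.1, 4.8]]
```

The plate leans about 2.7° in the grip: the tab centre is at +1.0 mm and the frame at -1.9 mm in tool y. I'll correct it by tilting the tool, then read edge profiles numerically.

```bash
python3 -m handwheel '[[[0,0,0],[-2.7,0,0],0],[[0,0,0],[-2.7,0,0],0],[[0,0,0],[-2.7,0,0],0]]'
python3 - <<'E'
from h import *
s=status.get_state();print(s['tool_pos'],s['contact_force'],s['torque'])
a=cv2.cvtColor(cv2.imread('pics/w5.png'),6); im=cv2.cvtColor(grab('wrist','w6'),7)
for v in (160,165,185,195): print(v,a[v,298:334].tolist(),'\n   ',im[v,298:334].tolist())
E
```

```text
time_s: 4.8
tool_pos: [0.5216, 0.1658, 0.1023]
ee_rot: [0.648, 0.762, 0.018, 0.015]
contact_force: [-0.9, -0.3, -0.3]
gripper_width: 0.0074
grasp_force: 60.7
[0.52164865 0.16578963 0.10234932] [-0.85087218 -0.33157617 -0.28484565] [0.04952824 0.10201335 0.0341483 ]
160 [141, 138, 123, 101, 93, 91, 87, 83, 78, 80, 84, 85, 84, 99, 127, 133, 125, 107, 87, 90, 92, 92, 93, 93, 110, 143, 153, 154, 157, 157, 152, 133, 127, 133, 138, 139] 
    [124, 104, 88, 91, 92, 92, 87, 82, 78, 90, 123, 139, 140, 137, 134, 132, 124, 107, 86, 88, 92, 91, 93, 93, 112, 144, 152, 150, 138, 119, 122, 133, 136, 135, 135, 134]
165 [140, 137, 127, 106, 89, 81, 74, 69, 69, 75, 79, 84, 96, 117, 131, 134, 126, 105, 77, 77, 89, 91, 92, 92, 92, 92, 94, 99, 112, 126, 127, 122, 126, 133, 138, 138] 
    [127, 107, 85, 88, 91, 86, 74, 68, 72, 94, 120, 133, 133, 133, 133, 132, 127, 108, 77, 77, 87, 91, 93, 105, 122, 131, 144, 148, 139, 120, 124, 132, 135, 135, 135, 133]
185 [138, 139, 134, 117, 93, 73, 69, 73, 90, 119, 129, 131, 131, 131, 132, 132, 132, 132, 130, 130, 127, 113, 94, 90, 90, 91, 91, 92, 91, 90, 93, 112, 127, 135, 137, 137] 
    [129, 111, 90, 89, 90, 82, 84, 108, 127, 130, 129, 128, 130, 130, 131, 130, 131, 130, 130, 129, 127, 112, 96, 91, 91, 92, 90, 90, 95, 110, 124, 133, 135, 134, 133, 133]
195 [137, 139, 134, 117, 92, 76, 74, 94, 125, 131, 130, 130, 131, 131, 132, 131, 131, 130, 129, 129, 127, 112, 95, 90, 91, 91, 90, 91, 92, 89, 93, 113, 128, 134, 134, 135] 
    [130, 115, 93, 89, 89, 85, 85, 104, 126, 129, 129, 128, 129, 129, 130, 130, 130, 129, 128, 129, 125, 112, 95, 89, 90, 90, 90, 90, 97, 111, 125, 131, 132, 132, 132, 131]
```

Frame is centred in the slot now. Lifting straight up in world z.

```bash
python3 -m handwheel '[[[0,0.0005,-0.01],[0,0,0],0],[[0,0.0009,-0.02],[0,0,0],0],[[0,0.0014,-0.03],[0,0,0],0],[[0,0.0019,-0.04],[0,0,0],0],[[0,0.0024,-0.05],[0,0,0],0],[[0,0.0028,-0.06],[0,0,0],0]]'
python3 -m handwheel '[[[0,0.0009,-0.02],[0,0,0],0],[[0,0.0019,-0.04],[0,0,0],0],[[0,0.0019,-0.04],[0,0,0],0],[[0,0.0019,-0.04],[0,0,0],0]]'
```

```text
time_s: 5.45
tool_pos: [0.5219, 0.1659, 0.1632]
ee_rot: [0.647, 0.762, 0.018, 0.015]
contact_force: [0.4, 0.6, -1.1]
gripper_width: 0.0074
grasp_force: 60.7
time_s: 5.85
tool_pos: [0.522, 0.1659, 0.2024]
ee_rot: [0.647, 0.762, 0.018, 0.015]
contact_force: [-0.3, 0.3, -1.5]
gripper_width: 0.0075
grasp_force: 60.7
```

Lifted clear, with the weight showing. Next I carry it high to a place where the wrist camera can see the hood, and turn it to the hood's yaw.

```bash
python3 -m handwheel '[[[-0.03,-0.02,-0.001],[0,0.1,-1.4],0],[[-0.06,-0.04,-0.002],[0,0.15,-2.8],0],[[-0.095,-0.06,-0.003],[0,0.2,-4.2],0],[[-0.13,-0.08,-0.004],[0,0.25,-5.6],0],[[-0.165,-0.105,-0.005],[0,0.3,-7],0],[[-0.198,-0.126,-0.006],[0,0.4,-8.4],0],[[-0.198,-0.126,-0.006],[0,0.4,-8.4],0],[[-0.198,-0.126,-0.006],[0,0.4,-8.4],0]]'
python3 - <<'E'
from h import *
import pickle
c=cal('wrist'); im=grab('wrist','w7'); pickle.dump(c,open('w7.pkl','wb'));print([np.round(proj(c,p)) for p in ([.54,-.12,.06],[.55,-.16,.06],[.53,-.085,.06])])
E
python3 -m handwheel '[[[-0.05,0.02,0],[0,0,0],0],[[-0.05,0.02,0],[0,0,0],0],[[-0.05,0.02,0],[0,0,0],0]]'
python3 - <<'E'
from h import *
import pickle
c=cal('wrist'); im=grab('wrist','w8'); pickle.dump(c,open('w8.pkl','wb'));print([np.round(proj(c,p)) for p in ([.54,-.12,.06],[.55,-.16,.06],[.53,-.085,.06])])
E
```

```text
time_s: 6.65
tool_pos: [0.429, -0.0505, 0.2018]
ee_rot: [0.59, 0.807, 0.019, 0.013]
contact_force: [1.3, 1.3, -0.4]
gripper_width: 0.0075
grasp_force: 60.7
[array([386., 263.]), array([380., 293.]), array([390., 234.])]
time_s: 7.0
tool_pos: [0.4644, -0.0911, 0.2025]
ee_rot: [0.589, 0.808, 0.019, 0.013]
contact_force: [-1.0, 0.9, -1.3]
gripper_width: 0.0073
grasp_force: 60.7
[array([370., 223.]), array([365., 258.]), array([374., 190.])]
```

Run:
```python
import cv2,numpy as np
a=cv2.imread('pics/w7.png')[195:315,336:436];b=cv2.imread('pics/w8.png')[165:285,320:420]
k=np.hstack([cv2.resize(i,None,fx=4,fy=4,interpolation=cv2.INTER_CUBIC) for i in (a,b)])
k=(255*(k/255.)**.6).astype(np.uint8);cv2.imwrite('pics/c7.png',k)
```

```text
(no output)
```

View pics/c7.png

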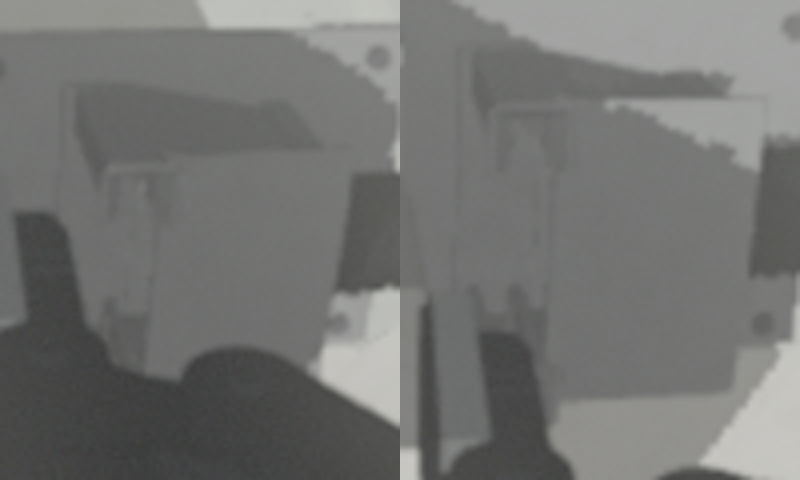

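The crops show the near post's lip, around (490-570, 105-170) in the right panel, and the hood body, but the gripper hides the far post. I've used all my picture views. From here I put the camera straight over the posts and read edges numerically.

Run:
```python
from h import *
import pickle
ct=cal('top');H=lambda x,y:((x+.5)*.225-.5+345,(y+.5)*.225-.5+130)
for p in [(300,215),(160,260),(230,238),(110,140),(285,90)]: print(onz(ct,*H(*p),.064).round(4))
c=pickle.load(open('w8.pkl','rb'))
B=lambda x,y:((x-400+.5)/4-.5+320,(y+.5)/4-.5+165)
for p in [(490,105),(570,100),(765,97),(555,400),(738,390)]: print('w8',onz(c,*B(*p),.067).round(4),onz(c,*B(*p),.062).round(4))
s=status.get_state();Rt=R.from_quat(s['ee_rot']).as_matrix()
tgt=np.array([.562,-.203,.2025]);print(Rt.T@(tgt-s['tool_pos']))
```

```text
[ 0.5329 -0.1602  0.064 ]
[ 0.5107 -0.0962  0.064 ]
[ 0.5215 -0.1281  0.064 ]
[ 0.566  -0.0732  0.064 ]
[ 0.5913 -0.1539  0.064 ]
w8 [ 0.4982 -0.0935  0.067 ] [ 0.4993 -0.0948  0.062 ]
w8 [ 0.5165 -0.0866  0.067 ] [ 0.518  -0.0878  0.062 ]
w8 [ 0.5645 -0.0711  0.067 ] [ 0.5668 -0.072   0.062 ]
w8 [ 0.5429 -0.1668  0.067 ] [ 0.5449 -0.1694  0.062 ]
w8 [ 0.5924 -0.1512  0.067 ] [ 0.5952 -0.1535  0.062 ]
[-0.13696379  0.05911664  0.0027191 ]
```

```bash
python3 -m handwheel '[[[-0.033,0.01,0],[0,0,0],0],[[-0.066,0.02,0.001],[0,0,0],0],[[-0.1,0.03,0.001],[0,0,0],0],[[-0.133,0.041,0.002],[0,0,0],0],[[-0.133,0.041,0.002],[0,0,0],0],[[-0.133,0.041,0.002],[0,0,0],0]]'
python3 - <<'E'
from h import *
import pickle
c=cal('wrist'); im=grab('wrist','w9'); pickle.dump(c,open('w9.pkl','wb'))
s=status.get_state();print(s['tool_pos'])
# orthorectify plane z=.062 into hood-yaw frame about (.52,-.13): 1mm cells
y=np.radians(17.7);ex=np.array([np.cos(y),np.sin(y),0]);ey=np.array([-np.sin(y),np.cos(y),0])
g=cv2.cvtColor(im,cv2.COLOR_RGB2GRAY)
xs=np.arange(-20,24,1.);ys=np.arange(54,-55,-2.)
m=np.array([[proj(c,np.array([.52,-.13,.066])+ex*a/1e3+ey*b/1e3) for a in xs] for b in ys],np.float32)
o=cv2.remap(g,m[...,0],m[...,1],cv2.INTER_LINEAR)
print(m.min((0,1)),m.max((0,1)));print('      '+' '.join('%3d'%a for a in xs))
for b,r in zip(ys,o): print('%4d: '%b+' '.join('%3d'%k for k in r))
E
```

```text
time_s: 7.65
tool_pos: [0.5433, -0.2047, 0.2027]
ee_rot: [0.589, 0.808, 0.019, 0.013]
contact_force: [-1.3, 1.1, -0.5]
gripper_width: 0.0074
grasp_force: 60.7
[ 0.54311646 -0.20434138  0.20299834]
[287.08264  36.75471] [335.1291  153.58823]
      -20 -19 -18 -17 -16 -15 -14 -13 -12 -11 -10  -9  -8  -7  -6  -5  -4  -3  -2  -1   0   1   2   3   4   5   6   7   8   9  10  11  12  13  14  15  16  17  18  19  20  21  22  23
  54: 198 197 197 198 198 198 198 198 199 198 198 199 199 198 199 199 198 198 199 199 199 199 199 199 198 198 198 198 198 198 198 198 198 198 199 198 198 198 198 198 199 199 197 192
  52: 198 198 197 197 197 198 198 198 198 199 198 198 199 199 198 199 199 198 198 198 198 198 198 198 197 197 198 198 198 198 198 198 198 198 198 198 198 198 198 198 199 199 199 195
  50: 198 198 198 197 197 197 198 198 198 198 198 198 198 198 198 198 198 198 198 198 197 197 196 196 197 197 198 198 198 198 198 199 199 199 199 199 199 199 199 199 199 199 199 198
  48: 198 198 197 197 197 198 198 198 198 198 198 199 198 198 198 198 198 198 198 197 197 196 196 196 197 197 197 197 198 198 199 1
[... 8632 characters left out ...]
88  88  88  87  86  84  85  81  80  83  84  84  85  85  85  84  84  84  86  86  85  86  86  85  84  84  84  83  83  86  87  87  87  87  87  87  87  87  87
 -50:  88  88  88  88  88  88  88  87  87  86  85  84  82  84  85  85  85  85  86  85  84  85  85  86  84  85  85  85  84  84  83  85  86  88  90  89  90  90  90  90  91  91  91  91
 -52:  89  89  90  91  92  92  92  92  92  91  92  92  92  91  90  90  89  85  84  83  82  82  82  82  83  86  89  88  87  87  88  88  89  88  90  92  93  93  92  91  92  92  92  92
 -54: 118 117 118 118 119 119 119 118 118 117 118 118 118 118 118 117 111  98  86  82  82  82  81  82  90 105 116 116 117 117 116 116 117 117 118 120 119 120 120 120 120 120 120 120
```

Run:
```python
from h import *
import pickle
c=pickle.load(open('w9.pkl','rb'));g=cv2.cvtColor(cv2.imread('pics/w9.png'),6)
y=np.radians(17.7);ex=np.array([np.cos(y),np.sin(y),0]);ey=np.array([-np.sin(y),np.cos(y),0])
O=np.array([.52,-.13,0]);o=-c['R'].T@c['t'];print('cam',(o-O)@ex,(o-O)@ey,o[2])
def prof(z,xs,ys):
    m=np.array([[proj(c,O+[0,0,z]+ex*a/1e3+ey*b/1e3) for a in xs] for b in ys],np.float32)
    return cv2.remap(g,m[...,0],m[...,1],cv2.INTER_LINEAR)
for z,xs,r in [(.067,[-7,-6,-5],[(49,20),(-26,-56)]),(.067,[-1,0,1],[(48,24),(-28,-56)]),(.067,[8,9,10],[(48,20)]),(.010,[-7,-6,-5],[(36,24),(-28,-38)])]:
    for a,b in r:
        ys=np.arange(a,b,-1.);p=prof(z,xs,ys).mean(1);print(z,xs[1],' '.join('%d:%d'%(i,j) for i,j in zip(ys,p)))
# sill edges at z=.010 and yaw
for yy in (14,8,2,-4):
    xs=np.arange(-16,16,.25);p=prof(.010,xs,[yy])[0].astype(float);i=p[:64].argmin();j=64+p[64:].argmin();print(yy,xs[i],xs[j])
# body sides at z .067
for xx in (20,30,40,50):
    ys=np.arange(60,-60,-.5);p=prof(.067,[xx],ys)[:,0].astype(float);d=np.abs(np.gradient(p));k=np.argsort(-d)[:5];print('body',xx,[(ys[q],int(d[q])) for q in k])
```

```text
cam -0.007103866945559123 0.00014204830050271587 0.34951304035266856
0.067 -6 49:198 48:198 47:198 46:192 45:168 44:155 43:150 42:143 41:138 40:128 39:113 38:109 37:110 36:112 35:112 34:112 33:112 32:111 31:110 30:110 29:110 28:110 27:109 26:109 25:107 24:100 23:91 22:94 21:115
0.067 -6 -26:89 -27:88 -28:86 -29:80 -30:75 -31:74 -32:76 -33:78 -34:77 -35:77 -36:77 -37:78 -38:78 -39:77 -40:77 -41:77 -42:77 -43:77 -44:77 -45:78 -46:79 -47:80 -48:83 -49:85 -50:84 -51:84 -52:92 -53:106 -54:119 -55:123
0.067 0 48:196 47:197 46:190 45:166 44:154 43:149 42:142 41:139 40:127 39:112 38:106 37:106 36:106 35:91 34:80 33:79 32:78 31:80 30:88 29:103 28:113 27:116 26:116 25:112
0.067 0 -28:89 -29:89 -30:89 -31:89 -32:88 -33:88 -34:88 -35:88 -36:87 -37:83 -38:77 -39:72 -40:71 -41:71 -42:71 -43:70 -44:74 -45:81 -46:83 -47:83 -48:84 -49:86 -50:84 -51:81 -52:82 -53:82 -54:82 -55:85
0.067 9 48:198 47:198 46:192 45:170 44:156 43:152 42:148 41:145 40:134 39:124 38:125 37:128 36:129 35:129 34:130 33:129 32:128 31:128 30:127 29:127 28:127 27:126 26:125 25:124 24:112 23:105 22:122 21:136
0.01 -6 36:110 35:111 34:110 33:110 32:109 31:109 30:107 29:101 28:94 27:93 26:104 25:122
0.01 -6 -28:90 -29:89 -30:89 -31:89 -32:88 -33:87 -34:85 -35:79 -36:75 -37:74
14 -0.25 0.75
8 -11.0 10.5
2 -11.0 10.5
-4 -16.0 10.5
body 20 [(np.float64(-41.0), 11), (np.float64(45.0), 10), (np.float64(45.5), 10), (np.float64(-41.5), 9), (np.float64(46.0), 9)]
body 30 [(np.float64(45.5), 8), (np.float64(45.0), 8), (np.float64(46.0), 7), (np.float64(-51.0), 7), (np.float64(-50.5), 5)]
body 40 [(np.float64(-53.0), 12), (np.float64(-52.5), 11), (np.float64(-53.5), 11), (np.float64(45.5), 10), (np.float64(46.0), 8)]
body 50 [(np.float64(-52.5), 13), (np.float64(-52.0), 12), (np.float64(-53.0), 9), (np.float64(45.5), 8), (np.float64(45.0), 7)]
```

Edges agree: base, post outers, slot ends and inner faces all centre on y' ≈ -4.1 mm, matching the top camera's screws at -4.0. The slot's front wall is about x' ≈ -0.6 - 3, plus a possible wrist bias of about 1 mm. Next, hover above the posts and compare ear and slot in the same picture.

```bash
python3 -m handwheel '[[[0.025,0,0],[0,0,0],0],[[0.05,0,0],[0,0,0],0],[[0.074,-0.0005,0],[0,0,0],0],[[0.074,-0.001,0.015],[0,0,0],0],[[0.074,-0.002,0.031],[0,0,0],0],[[0.074,-0.002,0.031],[0,0,0],0],[[0.074,-0.002,0.031],[0,0,0],0]]'
python3 - <<'E'
from h import *
import pickle
c=cal('wrist'); im=grab('wrist','w10'); pickle.dump(c,open('w10.pkl','wb'))
s=status.get_state();print(s['tool_pos'])
g=cv2.cvtColor(im,cv2.COLOR_RGB2GRAY)
y=np.radians(17.7);ex=np.array([np.cos(y),np.sin(y),0]);ey=np.array([-np.sin(y),np.cos(y),0]);O=np.array([.52,-.13,0])
def show(z,xs,ys):
    m=np.array([[proj(c,O+[0,0,z]+ex*a/1e3+ey*b/1e3) for a in xs] for b in ys],np.float32)
    o=cv2.remap(g,m[...,0],m[...,1],cv2.INTER_LINEAR);print(z,m[0,0],m[-1,-1]);print('      '+' '.join('%3d'%a for a in xs))
    for b,r in zip(ys,o): print('%4d: '%b+' '.join('%3d'%k for k in r))
show(.066,np.arange(-16,17,1.),np.arange(46,10,-2.))
show(.112,np.arange(-14,15,1.),np.arange(42,0,-2.))
show(.184,np.arange(-14,15,1.),np.arange(10,-16,-3.))
E
```

```text
time_s: 8.4
tool_pos: [0.5199, -0.1345, 0.1727]
ee_rot: [0.589, 0.808, 0.019, 0.014]
contact_force: [0.3, 0.9, 0.1]
gripper_width: 0.0075
grasp_force: 60.6
[ 0.52035623 -0.13483809  0.17308809]
0.066 [292.02014 129.12373] [330.59106 168.9293 ]
      -16 -15 -14 -13 -12 -11 -10  -9  -8  -7  -6  -5  -4  -3  -2  -1   0   1   2   3   4   5   6   7   8   9  10  11  12  13  14  15  16
  46:  94 109 114 123 132 123 114 121 116  99  88  90  93  94  91  90  91  92  92  92  92  93  93  94 102 112 116 123 127 131 133 133 133
  44:  82  82  84  95 108 111 120 128 114  88  76  74  75  76  74  75  76  76  75  76  76  76  76  76  75  75  76  78  80  81  85  88  96
  42:  84  83  83  82  82  80  83  99 109 107 105 105 106 105 105 105 105 106 105 106 107 105 104 103 104 104  91  77  76  76  76  77  76
  40:  83  82  82  81  81  81  90 102 104 107 109 110 110 109 108 109 110 111 110 110 112 112 111 112 113 115 114 111 111 113 113 114 114
  38:  81  81  81  81  81  82 101 114 105  94  91  89  87  86  86  86  87  87  87  86  87  88  92  96 102 108 121 122 120 127 129 130 130
  36:  80  80  80  80  80  7
[... 5069 characters left out ...]
66  46  48  82  90  90  90  88  88  87  72  39  48  67  68  67  67  69  76  79  80  82  92
  -2:  45  63  72  71  71  70  65  41  46  83  90  89  88  87  89  89  72  37  41  66  67  67  67  66  48  34  34  35  34
  -5:  52  69  71  72  70  70  60  41  45  83  91  91  91  91  91  89  72  39  39  61  67  67  67  67  60  40  37  37  36
  -8:  58  72  72  71  70  70  53  40  45  84  92  91  91  89  90  90  74  39  37  55  67  68  68  67  68  47  37  38  36
 -11:  69  72  71  71  71  69  48  40  46  84  90  90  90  91  91  92  76  40  34  50  68  68  67  67  67  59  37  35  35
 -14:  70  74  74  74  73  68  44  39  46  84  91  91  91  90  89  89  76  40  36  42  65  67  67  67  68  65  45  35  34
```

The plate hangs vertical (tab -1.6, frame -1.8, ear -1.5 mm). Relative to the slots it needs about +1.3 mm in x, to stay off the hard front wall, and +0.6 mm in y. Correct that, then start down and watch the force.

```bash
python3 -m handwheel '[[[0.0006,0.0013,0],[0,0,0],0],[[0.0006,0.0013,0],[0,0,0],0],[[0.0006,0.0009,0.008],[0,0,0],0],[[0.0006,0.0005,0.016],[0,0,0],0],[[0.0006,0.0002,0.022],[0,0,0],0],[[0.0006,0.0002,0.022],[0,0,0],0]]' 100
python3 -m handwheel '[[[0,-0.0002,0.004],[0,0,0],0],[[0,-0.0004,0.008],[0,0,0],0],[[0,-0.0004,0.008],[0,0,0],0]]'
```

```text
time_s: 9.05
tool_pos: [0.5207, -0.1343, 0.1489]
ee_rot: [0.589, 0.807, 0.019, 0.013]
contact_force: [-0.1, -0.2, -1.2]
gripper_width: 0.0059
grasp_force: 100.5
time_s: 9.35
tool_pos: [0.521, -0.1343, 0.1416]
ee_rot: [0.589, 0.807, 0.019, 0.013]
contact_force: [-0.9, 0.5, -1.6]
gripper_width: 0.006
grasp_force: 100.5
```

```bash
for i in 1; do python3 -m handwheel '[[[0,-0.0002,0.004],[0,0,0],0],[[0,-0.0004,0.008],[0,0,0],0],[[0,-0.0004,0.008],[0,0,0],0]]'; done; python3 -m handwheel '[[[0,-0.0002,0.004],[0,0,0],0],[[0,-0.0004,0.008],[0,0,0],0],[[0,-0.0004,0.008],[0,0,0],0]]'
```

```text
time_s: 9.65
tool_pos: [0.521, -0.1343, 0.1335]
ee_rot: [0.589, 0.807, 0.019, 0.013]
contact_force: [0.4, 1.7, -1.1]
gripper_width: 0.0064
grasp_force: 100.4
time_s: 9.95
tool_pos: [0.521, -0.1344, 0.1255]
ee_rot: [0.589, 0.808, 0.019, 0.014]
contact_force: [0.2, 0.7, -1.0]
gripper_width: 0.0062
grasp_force: 100.4
```

```bash
python3 -m handwheel '[[[0,-0.0002,0.004],[0,0,0],0],[[0,-0.0004,0.008],[0,0,0],0],[[0,-0.0004,0.008],[0,0,0],0]]';  python3 -m handwheel '[[[0,-0.0002,0.004],[0,0,0],0],[[0,-0.0004,0.008],[0,0,0],0],[[0,-0.0004,0.008],[0,0,0],0]]'
```

```text
time_s: 10.25
tool_pos: [0.521, -0.1344, 0.1176]
ee_rot: [0.589, 0.807, 0.019, 0.014]
contact_force: [0.1, 0.6, -2.2]
gripper_width: 0.0061
grasp_force: 100.2
time_s: 10.55
tool_pos: [0.521, -0.1345, 0.1098]
ee_rot: [0.589, 0.807, 0.019, 0.014]
contact_force: [0.4, 1.1, -4.1]
gripper_width: 0.0062
grasp_force: 100.0
```

```bash
python3 -m handwheel '[[[0,-0.0001,0.002],[0,0,0],0],[[0,-0.0002,0.004],[0,0,0],0],[[0,-0.0002,0.004],[0,0,0],0]]';  python3 -m handwheel '[[[0,-0.0001,0.002],[0,0,0],0],[[0,-0.0001,0.002],[0,0,0],0],[[0,-0.0001,0.002],[0,0,0],0]]'
```

```text
time_s: 10.85
tool_pos: [0.5212, -0.1345, 0.1061]
ee_rot: [0.589, 0.807, 0.019, 0.014]
contact_force: [0.3, 1.1, -0.2]
gripper_width: 0.0062
grasp_force: 100.6
time_s: 11.15
tool_pos: [0.5214, -0.1345, 0.1043]
ee_rot: [0.589, 0.807, 0.019, 0.014]
contact_force: [-1.2, 2.0, 5.5]
gripper_width: 0.0062
grasp_force: 101.3
```

```bash
python3 -m handwheel '[[[0,0,0.001],[0,0,0],0],[[0,0,0.001],[0,0,0],0],[[0,0,0.001],[0,0,0],0]]';  python3 -m handwheel '[[[0,-0.0001,0.0015],[0,0,0],0],[[0,-0.0001,0.0015],[0,0,0],0],[[0,-0.0001,0.0015],[0,0,0],0]]'
python3 - <<'E'
from h import *
s=status.get_state();print(s['tool_pos'],s['contact_force'],s['torque'])
E
```

```text
time_s: 11.45
tool_pos: [0.5221, -0.1344, 0.1042]
ee_rot: [0.589, 0.808, 0.02, 0.015]
contact_force: [-3.3, 4.3, 18.3]
gripper_width: 0.0062
grasp_force: 103.0
time_s: 11.75
tool_pos: [0.5232, -0.1344, 0.1042]
ee_rot: [0.589, 0.808, 0.02, 0.016]
contact_force: [-5.0, 6.2, 33.9]
gripper_width: 0.0059
grasp_force: 105.5
[ 0.52315837 -0.13441028  0.10416114] [-4.96966539  6.18341019 33.89786317] [1.6628401  0.98940857 0.08519055]
```

It stops hard at TCP z = 0.104, exactly the predicted sill height. I'll relieve the push, then release slowly.

```bash
python3 -m handwheel '[[[0,0.0001,-0.002],[0,0,0],0],[[0,0.0001,-0.002],[0,0,0],0],[[0,0.0001,-0.002],[0,0,0],0]]' 40; python3 -m handwheel '[[[0,0,0],[0,0,0],0.016],[[0,0,0],[0,0,0],0.03],[[0,0,0],[0,0,0],0.04],[[0,0,0],[0,0,0],0.04],[[0,0,0],[0,0,0],0.04]]'
python3 - <<'E'
from h import *
import pickle
c=cal('wrist'); im=grab('wrist','w11'); pickle.dump(c,open('w11.pkl','wb'))
s=status.get_state();print(s['tool_pos'],s['contact_force'])
g=cv2.cvtColor(im,7)
y=np.radians(17.7);ex=np.array([np.cos(y),np.sin(y),0]);ey=np.array([-np.sin(y),np.cos(y),0]);O=np.array([.5208,-.1341,0])
for z,ys in [(.116,(8,0,-8)),(.060,(24,20)),(.044,(33,30)),(.067,(40,37,34))]:
    xs=np.arange(-14,15,1.);m=np.array([[proj(c,O+[0,0,z]+ex*a/1e3+ey*b/1e3) for a in xs] for b in ys],np.float32)
    for b,r in zip(ys,cv2.remap(g,m[...,0],m[...,1],1)): print(z,b,' '.join('%d:%d'%(a,k) for a,k in zip(xs,r)))
E
```

```text
time_s: 12.05
tool_pos: [0.5218, -0.1345, 0.1043]
ee_rot: [0.589, 0.808, 0.019, 0.014]
contact_force: [-3.3, 3.0, 13.4]
gripper_width: 0.0063
grasp_force: 102.5
time_s: 12.55
tool_pos: [0.5213, -0.1345, 0.1035]
ee_rot: [0.589, 0.807, 0.019, 0.014]
contact_force: [-0.3, 0.8, 0.6]
gripper_width: 0.04
grasp_force: 0.0
[ 0.52123814 -0.13448295  0.10352336] [ 0.51836953  0.48672194 -0.04007717]
0.116 8 -14:70 -13:70 -12:70 -11:70 -10:70 -9:71 -8:71 -7:64 -6:56 -5:72 -4:83 -3:84 -2:84 -1:84 0:85 1:85 2:85 3:86 4:77 5:70 6:71 7:70 8:70 9:70 10:70 11:69 12:69 13:70 14:69
0.116 0 -14:105 -13:105 -12:104 -11:105 -10:105 -9:94 -8:69 -7:62 -6:62 -5:71 -4:86 -3:88 -2:88 -1:88 0:87 1:85 2:84 3:84 4:76 5:62 6:63 7:66 8:70 9:70 10:70 11:70 12:70 13:70 14:70
0.116 -8 -14:106 -13:105 -12:105 -11:105 -10:106 -9:89 -8:72 -7:66 -6:64 -5:73 -4:86 -3:89 -2:88 -1:87 0:87 1:89 2:89 3:88 4:80 5:64 6:68 7:74 8:97 9:98 10:98 11:99 12:100 13:99 14:99
0.06 24 -14:71 -13:73 -12:72 -11:72 -10:71 -9:70 -8:71 -7:69 -6:67 -5:74 -4:84 -3:84 -2:84 -1:85 0:85 1:86 2:85 3:85 4:80 5:71 6:71 7:72 8:69 9:68 10:72 11:74 12:83
[... 420 characters left out ...]
9:71 -8:68 -7:65 -6:65 -5:64 -4:64 -3:70 -2:83 -1:87 0:88 1:88 2:85 3:70 4:69 5:74 6:73 7:89 8:101 9:101 10:102 11:103 12:105 13:115 14:110
0.067 40 -14:74 -13:74 -12:74 -11:74 -10:70 -9:71 -8:71 -7:67 -6:66 -5:66 -4:65 -3:79 -2:96 -1:130 0:145 1:136 2:98 3:85 4:84 5:87 6:106 7:103 8:103 9:104 10:107 11:118 12:93 13:102 14:123
0.067 37 -14:74 -13:74 -12:75 -11:74 -10:68 -9:71 -8:69 -7:65 -6:65 -5:64 -4:65 -3:78 -2:89 -1:90 0:89 1:86 2:70 3:71 4:81 5:79 6:98 7:101 8:103 9:104 10:107 11:118 12:109 13:121 14:126
0.067 34 -14:73 -13:73 -12:74 -11:74 -10:70 -9:71 -8:68 -7:64 -6:64 -5:64 -4:63 -3:75 -2:86 -1:85 0:86 1:83 2:69 3:69 4:71 5:76 6:97 7:101 8:101 9:103 10:105 11:115 12:101 13:105 14:122
```

Released; the plate still reads vertical and in line. I retreat straight up and verify its height from two wrist heights.

```bash
python3 -m handwheel '[[[0,0.0009,-0.02],[0,0,0],0.05],[[0,0.0019,-0.04],[0,0,0],0.05],[[0,0.0028,-0.06],[0,0,0],0.05],[[0,0.0028,-0.06],[0,0,0],0.05],[[0,0.0028,-0.06],[0,0,0],0.05]]'
python3 -m handwheel '[[[-0.04,0,-0.02],[0,0,0],0.05],[[-0.08,0,-0.03],[0,0,0],0.05],[[-0.08,0,-0.03],[0,0,0],0.05],[[-0.08,0,-0.03],[0,0,0],0.05]]'
python3 - <<'E'
from h import *
import pickle
c=cal('wrist'); im=grab('wrist','w12'); g=cv2.cvtColor(im,7)
y=np.radians(17.7);ex=np.array([np.cos(y),np.sin(y),0]);ey=np.array([-np.sin(y),np.cos(y),0]);O=np.array([.5208,-.1341,0])
def lines(c,g,z,pts):
    m=np.array([[proj(c,O+[0,0,z]+ex*a/1e3+ey*b/1e3) for a,b in pts]],np.float32); return cv2.remap(g,m[...,0],m[...,1],1)[0]
c0=pickle.load(open('w11.pkl','rb'));g0=cv2.cvtColor(cv2.imread('pics/w11.png'),6)
for n,cc,gg in (('w11',c0,g0),('w12',c,g)):
    ys=np.arange(20,-21,-1);print(n,'y',' '.join('%d:%d'%(b,k) for b,k in zip(ys,lines(cc,gg,.116,[(-.3,b) for b in ys]))))
for b in (9,0,-9):
    xs=np.arange(-9,10,1);print(b,' '.join('%d:%d'%(a,k) for a,k in zip(xs,lines(c,g,.116,[(a,b) for a in xs]))))
for z,b in ((.06,25),(.06,-25),(.044,34),(.044,-34)):
    xs=np.arange(-9,10,1);print(z,b,' '.join('%d:%d'%(a,k) for a,k in zip(xs,lines(c,g,z,[(a,b) for a in xs]))))
E
```

```text
time_s: 13.1
tool_pos: [0.5214, -0.1345, 0.1637]
ee_rot: [0.589, 0.807, 0.019, 0.014]
contact_force: [0.6, 0.2, -0.3]
gripper_width: 0.0498
grasp_force: 0.0
time_s: 13.5
tool_pos: [0.5439, -0.2115, 0.1924]
ee_rot: [0.59, 0.807, 0.019, 0.013]
contact_force: [0.1, -1.1, -0.3]
gripper_width: 0.0502
grasp_force: 0.0
w11 y 20:66 19:65 18:66 17:66 16:66 15:65 14:66 13:65 12:65 11:75 10:85 9:85 8:85 7:83 6:84 5:85 4:87 3:86 2:83 1:85 0:87 -1:88 -2:88 -3:87 -4:88 -5:89 -6:89 -7:88 -8:87 -9:89 -10:89 -11:89 -12:82 -13:90 -14:105 -15:106 -16:106 -17:106 -18:106 -19:106 -20:106
w12 y 20:176 19:178 18:178 17:177 16:177 15:177 14:177 13:176 12:175 11:164 10:165 9:178 8:179 7:178 6:177 5:178 4:179 3:177 2:175 1:174 0:176 -1:178 -2:177 -3:175 -4:175 -5:176 -6:175 -7:174 -8:173 -9:172 -10:173 -11:173 -12:161 -13:125 -14:115 -15:136 -16:149 -17:167 -18:169 -19:158 -20:117
9 -9:138 -8:144 -7:141 -6:126 -5:144 -4:170 -3:180 -2:179 -1:179 0:177 1:177 2:176 3:171 4:143 5:104 6:127 7:145 8:147 9:145
0 -9:141 -8:146 -7:143 -6:124 -5:139 -4:174 -3:183 -2:182 -1:179 0:175 1:172 2:170 3:167 4:143 5:99 6:87 7:90 8:103 9:129
-9 -9:89 -8:103 -7:116 -6:113 -5:135 -4:167 -3:176 -2:176 -1:173 0:171 1:171 2:171 3:168 4:143 5:100 6:85 7:88 8:88 9:107
0.06 25 -9:147 -8:146 -7:127 -6:110 -5:142 -4:170 -3:179 -2:179 -1:179 0:179 1:178 2:177 3:176 4:155 5:112 6:86 7:85 8:94 9:117
0.06 -25 -9:86 -8:85 -7:84 -6:80 -5:81 -4:94 -3:98 -2:99 -1:100 0:100 1:100 2:111 3:141 4:143 5:114 6:89 7:84 8:90 9:110
0.044 34 -9:131 -8:124 -7:109 -6:104 -5:104 -4:105 -3:108 -2:112 -1:135 0:171 1:176 2:161 3:133 4:108 5:100 6:97 7:105 8:116 9:118
0.044 -34 -9:79 -8:77 -7:75 -6:74 -5:74 -4:75 -3:83 -2:94 -1:102 0:103 1:102 2:97 3:88 4:79 5:75 6:71 7:73 8:75 9:78
```

The tab's ends agree across the two views to 0.3 mm at z = 0.116, so the plate is fully down. It is upright, in line and about 0.7 mm off centre sideways. The gripper is clear of everything, so I'm handing in.

```bash
python3 -c "
from station import close_job
print(close_job())"
```

```text
the job is handed in; nothing more can be done
None
```

I handed the job in at about 13.6 s of the 43 s: the sieve plate measures home in the hood, on the sill, upright and in line, and released. The move paths stayed clear of both teeth, though I did not re-measure them. The plate started about 24° off the slot, not the stated 50–90°. The hand-in gave no verdict.

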